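# Slide a dough scraper blade over the block's edge and fit it in its carrier

## Task

The flat scraper blade lies on the white pastry block and is too thin to be gripped well there: slide it along the block until its plain end sticks well out over an edge, then grip that end across its width and lift the blade off. Lay it in the blade carrier, flat on the bed between the two cheeks with its notch around the upright pin and its plain end out at the carrier's open front, without dropping it, and let go. Leave the cutter ring, tin, jar and bowl where they stand.

Things in the scene. Friction and masses are not known exactly. Their poses are not given: they have to be found in the camera images.
- blade: Loose flat dark steel blade, 160 mm long (x) x 56 wide (y) x 3 thick, 0.2 kg. Origin: centre of the outline, underside. Its +x end has an open notch 16 mm wide (y -8 to 8), 32 deep (x 48 to 80); its -x end is plain. Centre of mass at x = -4 mm. Starts flat on the block, plain end within 65 degrees of the block's -x. Slips easily on the block (friction 0.25): fingertips pressed on it drag it.
- plain_end (a point): Point in the middle of the blade's plain (-x) end, at blade x = -80 mm, half its thickness up.
- notch (a point): Point in the middle of the blade's notch, at blade x = 64 mm, half its thickness up.
- block: Fixed white plastic block, 280 (x) x 260 (y) x 50 mm high. Origin: centre of its underside, on the table. Its -x edge (140 mm from the origin) roughly faces the robot; nothing stands on the table before that edge. The cutter ring and the tin stand on the block near that edge, one left, one right (either way round), with a gap of 95 mm or more between them about the block's y = 0.
- carrier: Fixed grey carrier, on the other side of the robot from the block. Origin on the table; open front -x. Bed top 50 mm up, x -45 to 85 mm, 74 wide. On it two cheeks, x -20 to 40, 62 mm apart inside, 10 high above the bed. Back stop x 88 to 106, 71 mm high. Foot 8 mm high, 100 wide, x -50 to 110. Nothing but table before x -50: there the blade's plain end overhangs and the fingers have room.
- pin (a point): Foot of the carrier's only pin, on the bed top at carrier x = 50 mm, y = 0. The pin is round, 10 mm thick, 18 mm high, its upper 5 mm tapered. Well seated, the blade's notch point is over this point (a few mm along the blade either way are fine) and the blade's x axis is along the carrier's.
- cutter: Bystander: loose steel cutter ring, 72 mm across, 30 mm high, on the block. Origin: centre of its underside.
- tin: Bystander: loose closed flat tin, 68 mm across, 34 mm high, on the block. Origin: centre of its underside.
- jar: Bystander: loose closed white jar, 76 mm across, 150 mm high, on the table between block and carrier. Origin: centre of its underside.
- bowl: Bystander: loose steel bowl, 90 mm across, 45 mm high, on the table in front of the robot, nearer than the jar. Origin: centre of its underside.
Things that resemble listed ones, but are neither listed nor needed, are in the scene too. Leave any blue or purple look-alike of the carrier alone.

How it is judged:
By the outcome, as a careful person would: the job done as asked, in the order asked, and still so for the second after the job is handed in, with the robot touching nothing.
It also fails if it takes over 72 s, if anything falls off the work surface, if the arm or the gripper's body presses on something with over 40 N, if the wrist force passes 120 N, or if a joint passes its speed limit or range.

## Robot

A 7-joint arm with a two-finger parallel gripper is mounted at the origin on the work surface. World frame = base frame: x ahead of the robot, y to its left, z up, the work surface at z = 0. Lengths are in m, angles in rad, forces in N, time in s.
With the tool pointing down it reaches from about 0.4 to 0.85 m from the base axis. Payload 10.4 kg.
Tool frame: the origin (TCP) lies at the very end of the fingers, on their centre line; the grasp point (between the pads) lies 19 mm behind it (manip.grip_point_offset is the z of the grasp point in the tool frame, in m); z points along the fingers, y is the direction in which the jaws open and shut (so a half turn about z gives the same grasp; the last joint's range is limited). The gripper opens to 85 mm and grips with 20 to 120 N. Pads are 22 mm wide; open, the fingers measure 114 mm over their backs; the gripper's body (76 mm by 85 mm) begins 54 mm behind the grasp point. The pads swing forward as they close: fully open they stand 13 mm farther back than shut.
Start: joints at [1.126, 0.332, -0.065, 1.46, 0.022, 1.35, -0.088], TCP at [0.256, -0.57, 0.231] pointing down, gripper open.
Joint ranges: [-2.6, 2.6], [-0.5, 2.12], [-1.47, 1.34], [0.16, 2.42], [-1.27, 4.41], [0.06, 2.06], [-2.6, 2.6]. Speed limits (rad/s): [2.22, 2.22, 2.79, 2.79, 3.14, 3.14, 3.14].

## Interface

Orientations are given as a unit quaternion [x, y, z, w].
In Python, from workcell import manip, camera, get_calibration, hand_in gives the robot as it stands.
- The arm moves only by the shell command python3 -m pendant 'ROWS' [FORCE]. ROWS is JSON, a list of rows, each a list of 5 numbers: the shift along the tool's x, y, z in units of 40 mm (1.0 is 40 mm), then the turn about the tool's z in units of 6 degrees (1.0 is 6 degrees), then the closure, from 0 (fully open) to 1 (shut). A call has 1 to 5 rows; each row is the pose to reach, as a shift and turn from the pose commanded when the call began, along the tool's axes at that moment; what a row does not reach only later rows make up. A row lasts 1/8 s, in which the tool goes at most 62.5 mm and 10.7 degrees, less where a joint would pass 70% of its speed; a pose out of reach is approached as far as the arm can. A call with a gripper value outside its range is refused whole. The fingers move at their own pace and stop on an object; FORCE is the grip in N (left out, the last holds). Time passes only in rows, so rows that repeat a pose let the fingers close. It gives the time, the measured TCP pose, the force and the opening at its end, in the units of the state.
- manip.get_obs(): the state, without advancing time (a new reading comes with each control period).
- camera(name): name is "scene" or "top" or "wrist"; returns (picture, depth): 384x512x3 uint8, red, green, blue; 384x512 float32, m along the optical axis (not along the pixel's ray), 0 where there is no reading.
- get_calibration(name): a dict with "vfov" (degrees; the focal length in pixels is half the picture's height over the tangent of half this angle, whatever the lens; pixels are square), "cx", "cy" (the principal point, pixels), "position" and "rotation" of the camera in the world. Camera axes: x right, y down, z forward; pixel columns grow to the right and rows downward; lengths in m; the calibration is good to about 2 mm. The wrist camera is an equidistant fisheye: a pixel r from the principal point sees the ray r / f radians off the axis. A picture is of the moment at which its call begins: read the wrist's pose just before it. get_calibration takes no time and is no camera call; for the wrist camera it gives the pose at the moment of the call.
- hand_in(): hands the job in, once; it reports no verdict.
The state is a dict: "clock": time; "joint_pos": joint angles; "joint_velocities": joint speeds; "tau": joint torques, N m; "position": TCP position; "ee_rot": TCP orientation; "ft_force": force on the tool from outside, world axes, zero at the start; "torque": the same for the moment, N m; "grip_width": opening from 0.0 (shut) to 1.0 (fully open).
Only numpy, scipy, OpenCV 4.12 (cv2) and the standard library are available. Lean on these libraries where they do the work, as an engineer would, in place of code of your own. Each camera call takes 0.05 s, during which the arm holds its last target.

## Working session

There is one attempt and no reset: what is moved stays moved. The work goes in short steps, Python scripts to look and compute and a shell command to move; the robot and the scene stay as the last step left them, time stands still between calls to the robot, and variables do not carry over. Pictures are saved under pics/ and viewed, and the job is handed in when it is done.

```bash
ls; mkdir -p pics
python3 - <<'E'
from workcell import manip, camera, get_calibration
import cv2, numpy as np
o=manip.get_obs(); print({k:np.round(v,3).tolist() for k,v in o.items()})
for n in ["scene","top"]:
    p,d=camera(n); cv2.imwrite(f"pics/{n}0.png",p[:,:,::-1]); np.save(f"pics/{n}0.npy",d)
    print(n,get_calibration(n))
print(manip.grip_point_offset)
E
```

```text
pics
{'clock': 0.0, 'joint_pos': [1.126, 0.333, -0.065, 1.461, 0.022, 1.35, -0.088], 'joint_velocities': [0.001, 0.0, 0.001, 0.002, 0.003, -0.001, 0.0], 'tau': [-0.0, -62.546, 0.049, -39.16, 0.016, 0.01, 0.0], 'position': [0.256, -0.57, 0.231], 'ee_rot': [0.978, 0.209, -0.0, -0.001], 'ft_force': [0.357, -0.335, -0.055], 'torque': [-0.027, 0.018, 0.011], 'grip_width': 0.994}
scene {'vfov': 45.57329221004716, 'cx': 252.3470634538315, 'cy': 197.19528300493081, 'position': array([1.35699298, 0.02968309, 1.02740623]), 'rotation': array([ 0.65139047,  0.67844748, -0.24085233, -0.23956131])}
top {'vfov': 46.71409234921665, 'cx': 262.0267952618748, 'cy': 193.31228866974166, 'position': array([0.35137636, 0.01655755, 1.07486042]), 'rotation': array([ 0.71027103, -0.69705437,  0.06220655, -0.07589868])}
-0.0187
```

View pics/scene0.png

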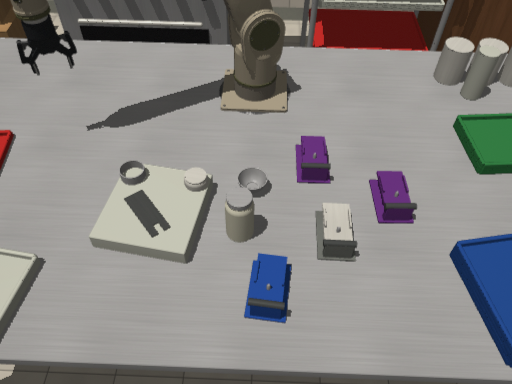

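View pics/top0.png

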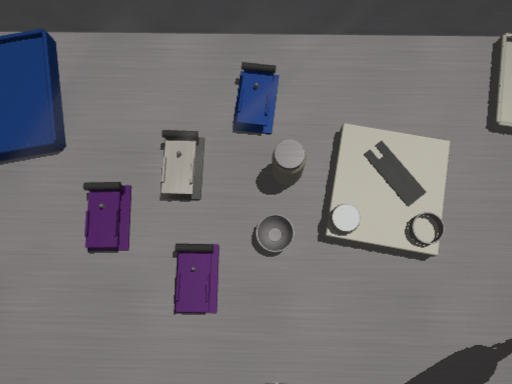

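```bash
cat > h.py <<'E'
import numpy as np, cv2
from scipy.spatial.transform import Rotation as R
from workcell import manip, camera, get_calibration
def f_of(c): return 192/np.tan(np.radians(c['vfov']/2))
def world(c,u,v,d):
    f=f_of(c); u=np.asarray(u,float);v=np.asarray(v,float)
    p=np.stack([(u-c['cx'])/f*d,(v-c['cy'])/f*d,d+0*u],-1)
    return R.from_quat(c['rotation']).apply(p.reshape(-1,3)).reshape(p.shape)+c['position']
def onplane(c,u,v,z):
    f=f_of(c); u=np.asarray(u,float);v=np.asarray(v,float)
    r=np.stack([(u-c['cx'])/f,(v-c['cy'])/f,1+0*u],-1)
    r=R.from_quat(c['rotation']).apply(r.reshape(-1,3)).reshape(r.shape)
    return c['position']+r*((z-c['position'][2])/r[...,2])[...,None]
def proj(c,P):
    p=R.from_quat(c['rotation']).inv().apply(np.atleast_2d(P)-c['position']); f=f_of(c)
    return np.stack([p[:,0]/p[:,2]*f+c['cx'],p[:,1]/p[:,2]*f+c['cy']],-1)
E
python3 - <<'E'
import cv2,numpy as np
from h import *
p=cv2.imread("pics/top0.png"); d=np.load("pics/top0.npy")
c=get_calibration("top")
cv2.imwrite("pics/blk.png",cv2.resize(p[120:260,315:465],None,fx=4,fy=4,interpolation=cv2.INTER_CUBIC))
cv2.imwrite("pics/car.png",cv2.resize(p[120:210,150:220],None,fx=6,fy=6,interpolation=cv2.INTER_CUBIC))
for n,u,v in [("block",420,210),("blade",400,172),("tin",345,218),("cutter",424,216),("jar",288,155),("bowl",275,236),("carbed",180,175),("stop",180,135),("table",300,100)]:
    print(n,np.round(world(c,u,v,d[v,u]),3))
E
```

```text
block [ 0.521 -0.329  0.05 ]
blade [ 0.611 -0.286  0.051]
tin [ 0.494 -0.149  0.084]
cutter [ 0.507 -0.337  0.051]
jar [ 0.62  -0.018  0.149]
bowl [0.459 0.006 0.009]
carbed [0.596 0.235 0.049]
stop [0.689 0.236 0.069]
table [ 0.809 -0.053  0.002]
```

View pics/blk.png

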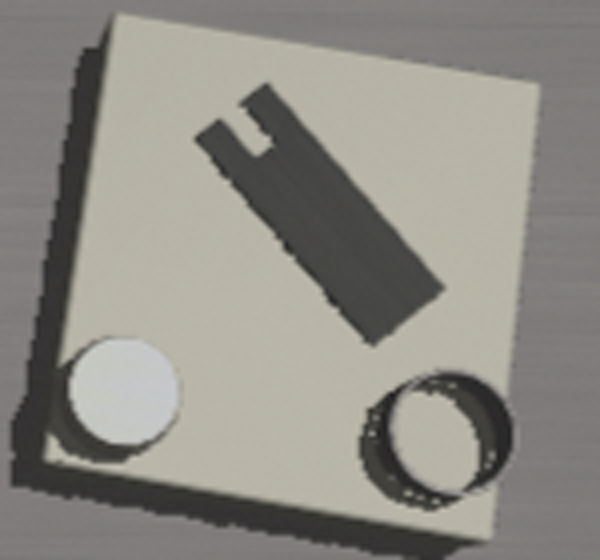

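View pics/car.png

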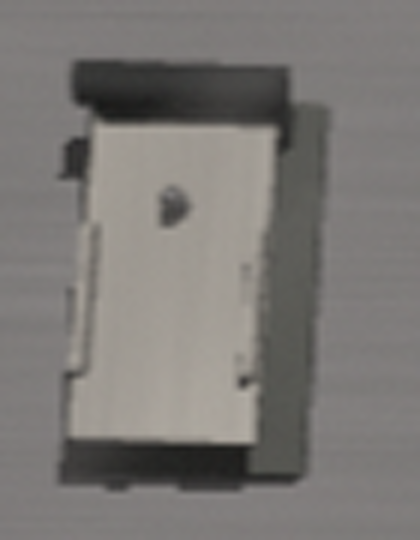

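Run:
```python
from h import *
c=get_calibration("top")
def w(pts,z,ox=315,oy=120,s=4):
    a=np.array(pts,float); return onplane(c,(a[:,0]+.5)/s-.5+ox,(a[:,1]+.5)/s-.5+oy,z)
B=w([(117,13),(540,85),(490,541),(42,462)],.05); print("block\n",B.round(4)); m=B.mean(0)
ax=(B[0]+B[1]-B[2]-B[3])/2; print("centre",m,"yaw",np.degrees(np.arctan2(ax[1],ax[0])),np.linalg.norm(ax))
L=w([(195,137),(267,84),(444,289),(374,346)],.053);print("blade\n",L.round(4)); bm=L.mean(0); ax2=(L[0]+L[1]-L[2]-L[3])/2
print("centre",bm,np.degrees(np.arctan2(ax2[1],ax2[0])),np.linalg.norm(ax2))
print("tin",w([(124,391)],.084), "cutter",w([(451,433)],.08))
a=w([(160,192),(90,124),(275,128),(258,443),(68,440)],.05,150,120,6);print("car",a.round(4))
ax3=(a[1]+a[2]-a[3]-a[4])/2;print(np.degrees(np.arctan2(ax3[1],ax3[0])),np.linalg.norm(ax3),a[1:].mean(0))
d=np.load("pics/top0.npy")
for v in range(122,200,3): print(v,(d[v,158:210:2]*1000).astype(int).tolist()) if 0 else None
```

```text
block
 [[ 0.7313 -0.1558  0.05  ]
 [ 0.6896 -0.4068  0.05  ]
 [ 0.4185 -0.3622  0.05  ]
 [ 0.4587 -0.1086  0.05  ]]
centre [ 0.57451023 -0.25835846  0.05      ] yaw -9.586035264401595 0.27570116433983716
blade
 [[ 0.6533 -0.2003  0.053 ]
 [ 0.6868 -0.2439  0.053 ]
 [ 0.5636 -0.3425  0.053 ]
 [ 0.5292 -0.3006  0.053 ]]
centre [ 0.60822788 -0.27181383  0.053     ] 38.817146771462305 0.15869337859951518
tin [[ 0.4957894  -0.15059213  0.084     ]] cutter [[ 0.47599431 -0.33278539  0.08      ]]
car [[0.653  0.2469 0.05  ]
 [0.681  0.2768 0.05  ]
 [0.6804 0.202  0.05  ]
 [0.5513 0.2023 0.05  ]
 [0.5512 0.2773 0.05  ]]
-0.1648158843965931 0.12950409996030177 [0.61596501 0.23958645 0.05      ]
```

```bash
cat >> h.py <<'E'
def pose():
    o=manip.get_obs(); r=R.from_quat(o['ee_rot']).as_matrix()
    return np.array(o['position']),r,np.degrees(np.arctan2(r[1,0],r[0,0])),o
def goal(x,y,z,yaw):
    p,r,yw,o=pose(); s=r.T@(np.array([x,y,z])-p)/.04
    print("units",s.round(2),"turn",round((((yw-yaw)+180)%360-180)/6,2),"| at",p.round(4),"yaw",round(yw,2),"F",np.round(o['ft_force'],1),"w",round(o['grip_width'],3),"t",round(o['clock'],2))
E
python3 -c "
from h import *
goal(.620,-.2624,.2,38.8)"
```

```text
units [11.46 -3.28  0.77] turn -2.44 | at [ 0.2558 -0.5699  0.2306] yaw 24.17 F [-0.2  1.  -0.1] w 0.999 t 0.1
```

```bash
python3 -m pendant '[[1.5,-0.4,0,-0.5,0.3],[3,-0.8,0,-1,0.5],[4.5,-1.2,0,-1.5,0.65],[6,-1.6,0,-2,0.65],[7.5,-2.1,0,-2.4,0.65]]'; python3 -c "
from h import *
goal(.620,-.2624,.2,38.8)"
```

```text
clock: 0.72
position: [0.4958, -0.3699, 0.231]
ee_rot: [0.944, 0.331, -0.0, -0.0]
ft_force: [0.7, -0.5, -0.7]
grip_width: 0.344
units [ 4.1  -0.16  0.77] turn -0.03 | at [ 0.4958 -0.3699  0.231 ] yaw 38.64 F [ 0.7 -0.5 -0.7] w 0.344 t 0.72
```

```bash
python3 -m pendant '[[1.4,-0.1,0.2,0,0.65],[2.8,-0.1,0.4,0,0.65],[4.1,-0.16,0.77,0,0.65],[4.1,-0.16,0.77,0,0.65]]'
python3 - <<'E'
from h import *
goal(.620,-.2624,.2,38.8)
c=get_calibration("wrist"); p,d=camera("wrist"); cv2.imwrite("pics/w1.png",p[:,:,::-1]); np.save("pics/w1.npy",d); print(c)
import pickle; pickle.dump(c,open("pics/w1.pkl","wb"))
E
```

```text
clock: 1.23
position: [0.621, -0.2583, 0.198]
ee_rot: [0.943, 0.334, -0.0, -0.002]
ft_force: [-0.6, 0.4, 0.4]
grip_width: 0.348
units [-0.09  0.06 -0.05] turn 0.03 | at [ 0.621  -0.2583  0.198 ] yaw 38.99 F [-0.6  0.4  0.4] w 0.348 t 1.23
{'vfov': 65.70646984690485, 'cx': 256.2675040365217, 'cy': 200.419239088183, 'position': array([ 0.68430111, -0.20586206,  0.34151038]), 'rotation': array([ 0.8908726 , -0.42468475, -0.071473  ,  0.14450082])}
```

View pics/w1.png

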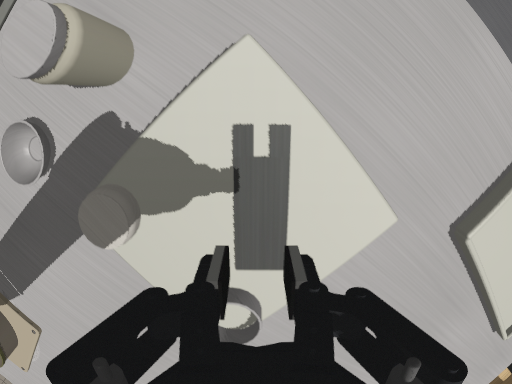

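```bash
cat >> h.py <<'E'
def wplane(c,pts,z):
    a=np.atleast_2d(np.array(pts,float)); f=f_of(c); du=a[:,0]-c['cx']; dv=a[:,1]-c['cy']; r=np.hypot(du,dv); th=r/f
    k=np.where(r>1e-9,np.sin(th)/np.maximum(r,1e-9),1/f)
    ray=R.from_quat(c['rotation']).apply(np.stack([du*k,dv*k,np.cos(th)],-1))
    return c['position']+ray*((z-c['position'][2])/ray[:,2])[:,None]
def wproj(c,P):
    p=R.from_quat(c['rotation']).inv().apply(np.atleast_2d(P)-c['position']); n=np.hypot(p[:,0],p[:,1]); r=np.arctan2(n,p[:,2])*f_of(c)
    return np.stack([c['cx']+p[:,0]/n*r,c['cy']+p[:,1]/n*r],-1)
E
python3 - <<'E'
from h import *; import pickle
c=pickle.load(open("pics/w1.pkl","rb"))
L=wplane(c,[(232.5,125),(291,125.5),(288,269.5),(235,269)],.053); print(L.round(4))
ax=(L[0]+L[1]-L[2]-L[3])/2; print(L.mean(0),np.degrees(np.arctan2(ax[1],ax[0])),np.linalg.norm(ax))
print(wplane(c,[(250,35),(397,219)],.05).round(4))
E
```

```text
[[ 0.6534 -0.1997  0.053 ]
 [ 0.6887 -0.2438  0.053 ]
 [ 0.5666 -0.3458  0.053 ]
 [ 0.5292 -0.2986  0.053 ]]
[ 0.60947247 -0.27196898  0.053     ] 39.21896279847021 0.15897193492229192
[[ 0.7334 -0.1567  0.05  ]
 [ 0.6914 -0.4054  0.05  ]]
```

```bash
python3 -m pendant '[[0,0.06,1,0,0.75],[0,0.06,2,0,0.75],[0,0.06,3,0,0.75],[0,0.06,3.1,0,0.75],[0,0.06,3.1,0,0.75]]'; python3 -c "
from h import *
goal(.621,-.2625,.053,39)"
```

```text
clock: 1.9
position: [0.6206, -0.2669, 0.078]
ee_rot: [0.944, 0.33, 0.0, 0.001]
ft_force: [0.8, -0.6, 1.1]
grip_width: 0.253
units [ 0.08 -0.08  0.62] turn -0.08 | at [ 0.6206 -0.2669  0.078 ] yaw 38.5 F [ 0.8 -0.6  1.1] w 0.253 t 1.9
```

```bash
python3 -m pendant '[[0,-0.05,0.3,0,0.75],[0,-0.05,0.6,0,0.75],[0,-0.05,0.6,0,0.75]]'; python3 -m pendant '[[0,0,0.04,0,0.75],[0,0,0.08,0,0.75],[0,0,0.08,0,0.75]]'
```

```text
clock: 2.28
position: [0.62, -0.2646, 0.0533]
ee_rot: [0.944, 0.33, 0.001, 0.001]
ft_force: [1.7, -0.9, 5.0]
grip_width: 0.251
clock: 2.65
position: [0.6212, -0.265, 0.0532]
ee_rot: [0.944, 0.33, 0.002, 0.002]
ft_force: [-6.4, 1.8, 24.0]
grip_width: 0.251
```

```bash
python3 -m pendant '[[0,0,0.02,0.5,0.75],[0,0,0.02,1,0.75],[0,0,0.02,1.5,0.75],[0,0,0.02,2,0.75],[0,0,0.02,2,0.75]]'
python3 - <<'E'
from h import *
goal(.621,-.2625,.053,-9.6)
c=get_calibration("wrist"); p,d=camera("wrist"); cv2.imwrite("pics/w2.png",p[:,:,::-1])
import pickle; pickle.dump(c,open("pics/w2.pkl","wb"))
E
```

```text
clock: 3.28
position: [0.6224, -0.2656, 0.0532]
ee_rot: [0.973, 0.229, 0.003, 0.003]
ft_force: [-0.9, -0.8, 24.9]
grip_width: 0.249
units [ 0.   -0.09  0.  ] turn 6.02 | at [ 0.6224 -0.2656  0.0532] yaw 26.51 F [-0.9 -0.8 24.9] w 0.249 t 3.27
```

View pics/w2.png

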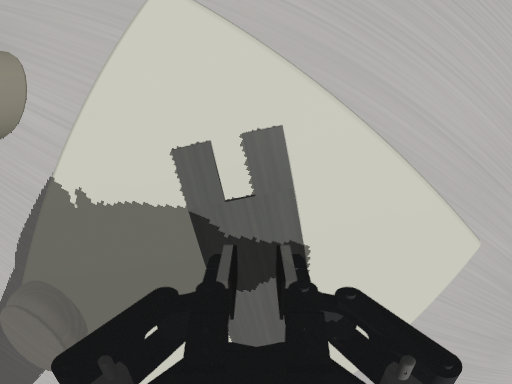

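Run:
```python
from h import *; import pickle
c=pickle.load(open("pics/w2.pkl","rb"))
L=wplane(c,[(171,150),(210,142),(226,200),(253,195),(241,134),(282,126)],.053); print(L.round(4))
a=L[5]-L[0]; print(np.degrees(np.arctan2(a[0],-a[1])),np.linalg.norm(a), (L[0]+L[5])/2)
```

```text
[[ 0.6566 -0.1992  0.053 ]
 [ 0.6686 -0.2156  0.053 ]
 [ 0.6451 -0.2353  0.053 ]
 [ 0.6536 -0.2465  0.053 ]
 [ 0.6787 -0.2276  0.053 ]
 [ 0.6911 -0.2435  0.053 ]]
37.91995623220756 0.0561296932364063 [ 0.67382996 -0.22134941  0.053     ]
```

```bash
python3 -m pendant '[[0,0,-0.3,0,0.75],[0,0,-0.6,-0.7,0.5],[0,-0.09,-0.6,-1.4,0.2],[0,-0.09,-0.6,-2,0.15],[0,-0.09,-0.6,-2,0.15]]'
python3 - <<'E'
from h import *
c=get_calibration("wrist"); p,d=camera("wrist"); cv2.imwrite("pics/w3.png",p[:,:,::-1])
import pickle; pickle.dump(c,open("pics/w3.pkl","wb"))
goal(.6226,-.2614,.048,38.5)
E
```

```text
clock: 3.95
position: [0.6173, -0.2611, 0.0722]
ee_rot: [0.944, 0.33, -0.0, -0.0]
ft_force: [0.3, -0.2, -0.9]
grip_width: 0.85
units [0.1  0.09 0.61] turn -0.0 | at [ 0.6174 -0.2611  0.0723] yaw 38.49 F [0.  0.3 0.1] w 0.857 t 4.0
```

View pics/w3.png

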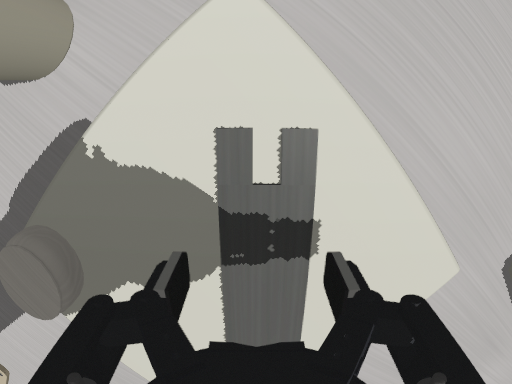

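```bash
python3 -m pendant '[[0.1,0.09,0.3,0,0.15],[0.1,0.09,0.55,0,0.15],[0.1,0.09,0.55,0,0.15]]'; python3 -m pendant '[[0,0,0.05,0,0.15],[0,0,0.1,0,0.15],[0,0,0.1,0,0.15]]'
```

```text
clock: 4.38
position: [0.622, -0.2611, 0.0487]
ee_rot: [0.944, 0.33, -0.001, -0.001]
ft_force: [0.4, 0.5, 0.2]
grip_width: 0.849
clock: 4.75
position: [0.6229, -0.2615, 0.0466]
ee_rot: [0.944, 0.33, 0.0, 0.0]
ft_force: [0.2, -0.8, -0.1]
grip_width: 0.854
```

```bash
python3 -m pendant '[[0,0,0.06,0,0.15],[0,0,0.06,0,0.15]]';python3 -m pendant '[[0,0,0.06,0,0.15],[0,0,0.06,0,0.15]]';python3 -m pendant '[[0,0,0.05,0,0.15],[0,0,0.05,0,0.15]]'
```

```text
clock: 5.0
position: [0.6228, -0.2614, 0.044]
ee_rot: [0.944, 0.33, -0.0, -0.0]
ft_force: [0.2, 1.0, 0.4]
grip_width: 0.848
clock: 5.25
position: [0.623, -0.2615, 0.0417]
ee_rot: [0.944, 0.33, 0.0, 0.0]
ft_force: [0.7, -0.0, 1.3]
grip_width: 0.851
clock: 5.5
position: [0.6232, -0.2615, 0.0416]
ee_rot: [0.944, 0.33, 0.0, 0.0]
ft_force: [-6.8, 2.0, 15.6]
grip_width: 0.849
```

```bash
python3 -m pendant '[[0,0,-0.1,0,0.15],[0,0,-0.1,0,0.3],[0,0,-0.1,0,0.45],[0,0,-0.1,0,0.45],[0,0,-0.1,0,0.45]]' 20
```

```text
clock: 6.12
position: [0.6244, -0.2616, 0.0462]
ee_rot: [0.944, 0.33, 0.001, 0.001]
ft_force: [-3.4, 0.7, 17.8]
grip_width: 0.645
```

```bash
python3 -m pendant '[[0,0,-0.04,0.5,0.45],[0,0,-0.04,1.2,0.45],[0,0,-0.04,1.9,0.45],[0,0,-0.04,2.5,0.45],[0,0,-0.04,2.5,0.45]]' 20;  python3 - <<'E'
from h import *
c=get_calibration("wrist"); p,d=camera("wrist"); cv2.imwrite("pics/w4.png",p[:,:,::-1])
goal(.6226,-.2614,.048,-9.6)
E
```

```text
clock: 6.75
position: [0.6233, -0.2622, 0.0463]
ee_rot: [0.979, 0.204, 0.0, 0.001]
ft_force: [-2.5, -0.8, 7.3]
grip_width: 0.646
units [-0.01 -0.03 -0.04] turn 5.52 | at [ 0.6233 -0.2622  0.0463] yaw 23.53 F [-1.3 -1.4  7.7] w 0.647 t 6.8
```

View pics/w4.png

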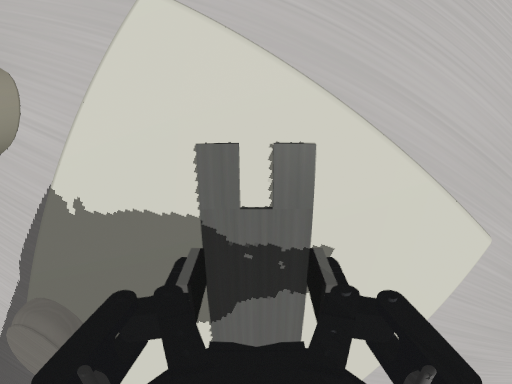

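The blade (notch at about 256,180, upright in the picture) turned with the fingers. I'll finish the turn.

```bash
python3 -m pendant '[[0,0,0,0.7,0.45],[0,0,0,1.4,0.45],[0,0,0,2.1,0.45],[0,0,0,2.8,0.45],[0,0,0,3.5,0.45]]' 20; python3 -m pendant '[[0,0,0,0.7,0.45],[0,0,0,1.4,0.45],[0,0,0,2,0.45],[0,0,0,2,0.45]]' 20;  python3 - <<'E'
from h import *
c=get_calibration("wrist"); p,d=camera("wrist"); cv2.imwrite("pics/w5.png",p[:,:,::-1])
import pickle; pickle.dump(c,open("pics/w5.pkl","wb"))
goal(.6226,-.2614,.048,-9.6)
E
```

```text
clock: 7.42
position: [0.6234, -0.2619, 0.0463]
ee_rot: [1.0, 0.021, 0.001, 0.0]
ft_force: [-1.9, -0.2, 7.0]
grip_width: 0.643
clock: 7.92
position: [0.6238, -0.2618, 0.0463]
ee_rot: [0.997, -0.083, 0.001, 0.0]
ft_force: [-0.6, -1.1, 6.9]
grip_width: 0.644
units [-0.03 -0.   -0.04] turn 0.02 | at [ 0.6238 -0.2618  0.0463] yaw -9.45 F [-0.4 -0.3  6.5] w 0.646 t 7.97
```

View pics/w5.png

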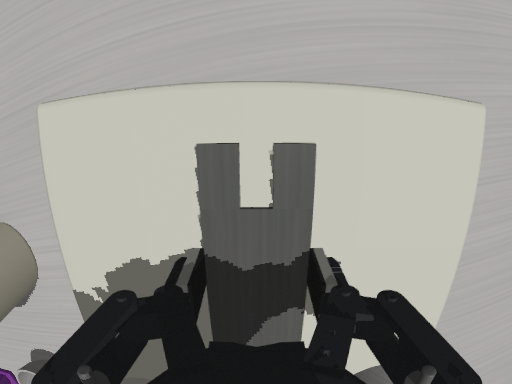

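Run:
```python
from h import *; import pickle
c=pickle.load(open("pics/w5.pkl","rb"))
L=wplane(c,[(197,144),(316,143),(256,207.5)],.053); print(L.round(4))
a=L[1]-L[0]; yaw=np.arctan2(a[0],-a[1]); print(np.degrees(yaw),np.linalg.norm(a))
u=np.array([np.cos(yaw),np.sin(yaw),0]); ctr=(L[0]+L[1])/2-.08*u; print("ctr",ctr, L[2]-.048*u)
B=np.array([.5755,-.2584,.05]); by=np.radians(-9.6); bx=np.array([np.cos(by),np.sin(by),0]);byv=np.array([-bx[1],bx[0],0])
print("block frame",(ctr-B)@bx,(ctr-B)@byv)
print(wplane(c,[(39,104),(484,106)],.05))
p=np.array([.6238,-.2618,.05]); print("tcp in block",(p-B)@bx,(p-B)@byv,"tcp in blade x",(p-ctr)@u)
```

```text
[[ 0.6905 -0.2437  0.053 ]
 [ 0.6818 -0.2986  0.053 ]
 [ 0.6549 -0.2657  0.053 ]]
-9.008526686430963 0.05562246109445996
ctr [ 0.60711073 -0.25863264  0.053     ] [ 0.60748135 -0.25817817  0.053     ]
block frame 0.031206853822242066 0.005042300423160444
[[ 0.73370763 -0.15569238  0.05      ]
 [ 0.69219597 -0.4043502   0.05      ]]
tcp in block 0.04819062232934014 0.004702543940348065 tcp in blade x 0.01697935625856609
```

```bash
python3 -m pendant '[[-0.5,0.02,0,0,0.45],[-1,0.05,0,0,0.45],[-1.5,0.05,0,0,0.45],[-2,0.05,0,0,0.45],[-2,0.05,0,0,0.45]]' 20;  python3 - <<'E'
from h import *
p,d=camera("scene"); cv2.imwrite("pics/s1.png",cv2.resize(p[130:280,70:270,::-1],None,fx=4,fy=4,interpolation=cv2.INTER_CUBIC))
goal(.6226,-.2614,.048,-9.6)
E
```

```text
clock: 8.6
position: [0.5429, -0.2505, 0.0462]
ee_rot: [0.997, -0.082, 0.0, 0.0]
ft_force: [-4.8, 1.3, 10.1]
grip_width: 0.643
units [ 2.01 -0.06 -0.05] turn 0.02 | at [ 0.5431 -0.2505  0.0462] yaw -9.45 F [-5.5  0.2 12.1] w 0.649 t 8.65
```

View pics/s1.png

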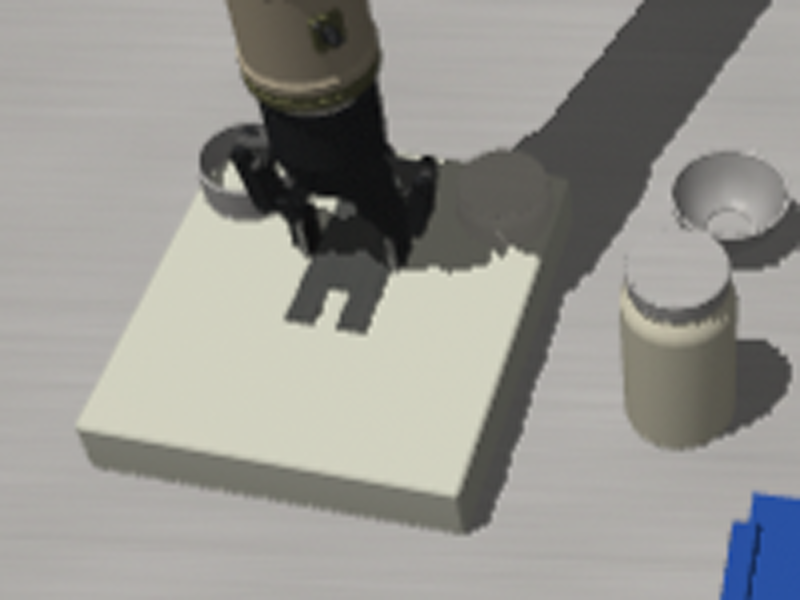

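Run:
```python
from h import *
o=pose(); c=get_calibration("wrist"); p,d=camera("wrist"); cv2.imwrite("pics/w6.png",p[:,:,::-1])
v,u=np.mgrid[0:384,0:512]; f=f_of(c); du=u-c['cx'];dv=v-c['cy']; r=np.hypot(du,dv)+1e-9; th=r/f
k=np.sin(th)/r; ray=np.stack([du*k,dv*k,np.cos(th)],-1); P=ray/np.cos(th)[...,None]*d[...,None]
W=R.from_quat(c['rotation']).apply(P.reshape(-1,3)).reshape(P.shape)+c['position']
T=(W-o[0])@o[1]
m=(d>0)&(p.max(2)<45)&(v>230)&(T[...,2]<0.01)&(abs(T[...,0])<.06)
X=T[m]
for lo in range(-140,10,10):
    s=X[(X[:,2]*1000>=lo)&(X[:,2]*1000<lo+10)]
    if len(s): print(lo,len(s),s.min(0).round(3),s.max(0).round(3))
```

```text
-110 592 [ 0.009 -0.069 -0.106] [ 0.014  0.067 -0.1  ]
-100 4561 [ 0.002 -0.07  -0.1  ] [ 0.02   0.067 -0.09 ]
-90 7028 [-0.013 -0.067 -0.09 ] [ 0.018  0.064 -0.08 ]
-80 5099 [-0.014 -0.066 -0.08 ] [ 0.017  0.063 -0.07 ]
-70 3551 [-0.014 -0.064 -0.07 ] [ 0.017  0.061 -0.06 ]
-60 3358 [-0.013 -0.061 -0.06 ] [ 0.013  0.06  -0.05 ]
-50 874 [-0.012 -0.056 -0.05 ] [ 0.014  0.051 -0.04 ]
-40 644 [-0.055 -0.08  -0.04 ] [ 0.011  0.125 -0.03 ]
-30 583 [-0.029 -0.096 -0.03 ] [ 0.011  0.04  -0.02 ]
-20 455 [-0.057 -0.042 -0.02 ] [ 0.01   0.124 -0.01 ]
-10 6393 [-0.06  -0.055 -0.01 ] [ 0.01   0.123 -0.004]
```

View pics/w6.png

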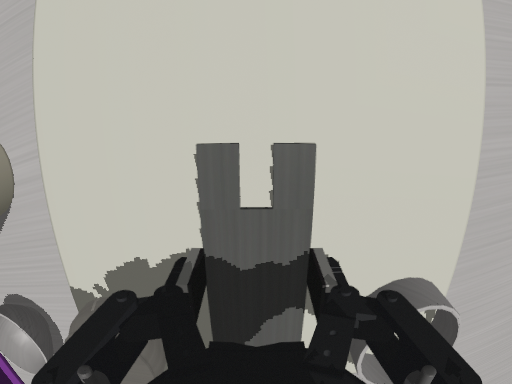

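```bash
python3 -m pendant '[[0,0,-0.05,0,0.3],[0,0,-0.05,0,0.2],[0.6,0,-0.05,0,0.2],[1.1,0,-0.05,0,0.2],[1.1,0,-0.05,0,0.2]]' 20; python3 -m pendant '[[0,0,0.05,0,0.3],[0,0,0.05,0,0.45],[0,0,0.05,0,0.45],[0,0,0.05,0,0.45]]' 20
python3 - <<'E'
from h import *
goal(.6226,-.2614,.048,-9.6)
c=get_calibration("wrist"); p,d=camera("wrist"); cv2.imwrite("pics/w7.png",p[:,:,::-1])
E
```

```text
clock: 9.32
position: [0.5879, -0.2571, 0.0468]
ee_rot: [0.997, -0.082, 0.0, -0.0]
ft_force: [-0.8, -0.2, 0.6]
grip_width: 0.799
clock: 9.82
position: [0.5871, -0.2578, 0.0463]
ee_rot: [0.997, -0.082, 0.001, 0.0]
ft_force: [1.1, -0.2, 5.3]
grip_width: 0.645
units [ 0.89 -0.06 -0.04] turn 0.02 | at [ 0.5871 -0.2578  0.0463] yaw -9.45 F [ 1.1 -0.2  5.3] w 0.645 t 9.82
```

View pics/w7.png

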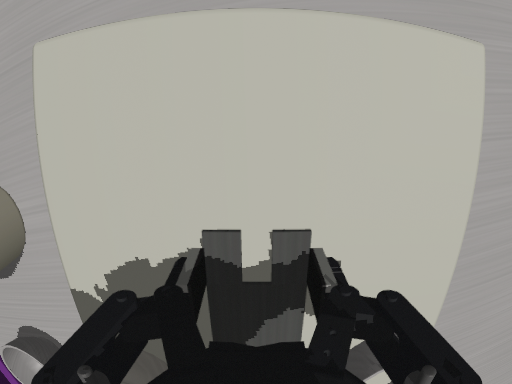

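```bash
python3 -m pendant '[[-0.4,0,0,0,0.45],[-0.8,0,0,0,0.45],[-1.2,0,0,0,0.45],[-1.55,0,0,0,0.45],[-1.55,0,0,0,0.45]]' 20
python3 - <<'E'
from h import *
goal(.6226,-.2614,.048,-9.6)
c=get_calibration("wrist"); p,d=camera("wrist"); cv2.imwrite("pics/w8.png",p[:,:,::-1])
p,d=camera("top"); cv2.imwrite("pics/t8.png",cv2.resize(p[120:280,315:475,::-1],None,fx=4,fy=4,interpolation=cv2.INTER_CUBIC))
E
```

```text
clock: 10.5
position: [0.5245, -0.2475, 0.0462]
ee_rot: [0.997, -0.083, -0.0, 0.0]
ft_force: [-4.8, 0.6, 12.4]
grip_width: 0.643
units [ 2.48 -0.06 -0.05] turn 0.02 | at [ 0.5245 -0.2475  0.0462] yaw -9.47 F [-4.8  0.6 12.4] w 0.643 t 10.5
```

View pics/w8.png

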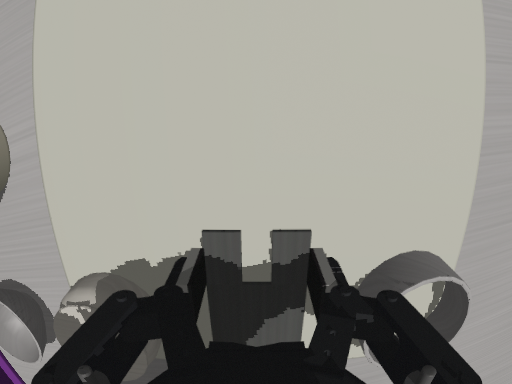

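View pics/t8.png

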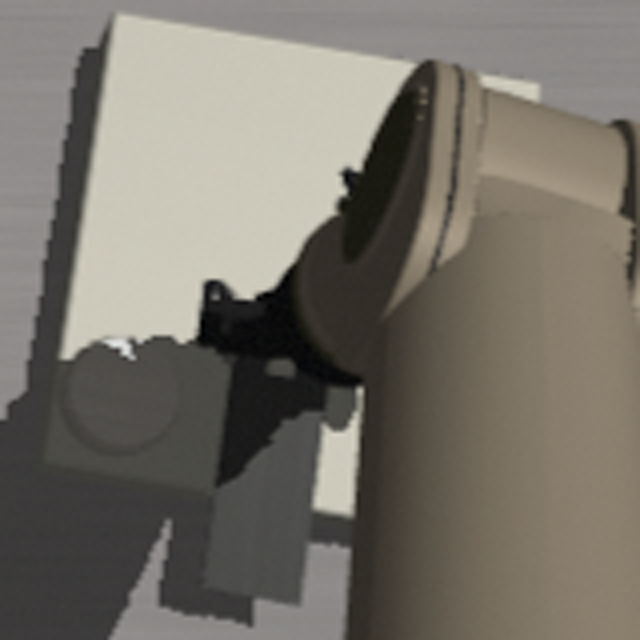

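Run:
```python
from h import *
c=get_calibration("top")
def w(pts,z,ox=315,oy=120,s=4):
    a=np.array(pts,float); return onplane(c,(a[:,0]+.5)/s-.5+ox,(a[:,1]+.5)/s-.5+oy,z)
L=w([(204,587),(300,605)],.053); e=w([(42,462),(490,541)],.05); print(L.round(4))
n=np.array([-(e[1]-e[0])[1],(e[1]-e[0])[0]]); n/=np.linalg.norm(n); print((L-e[0])[:,:2]@n)
a=L[1]-L[0];print(np.degrees(np.arctan2(a[0],-a[1])),L.mean(0))
```

```text
[[ 0.3893 -0.1991  0.053 ]
 [ 0.3804 -0.2527  0.053 ]]
[-0.05431227 -0.05475594]
-9.47197480192259 [ 0.38487374 -0.2259126   0.053     ]
```

```bash
python3 -m pendant '[[0,0,0,0,0.3],[0,0,0,0,0.2],[0,0,-0.7,0,0.15],[0,0,-1.4,0,0.15],[0,0,-2,0,0.15]]'; python3 -m pendant '[[-1.2,0,0,0,0.1],[-2.4,0,0,0,0],[-3.03,0.07,0,0,0],[-3.03,0.07,0,0,0]]'
python3 - <<'E'
from h import *
goal(.4047,-.2293,.029,-9.5)
c=get_calibration("wrist"); p,d=camera("wrist"); cv2.imwrite("pics/w9.png",p[:,:,::-1])
import pickle; pickle.dump(c,open("pics/w9.pkl","wb"))
E
```

```text
clock: 11.22
position: [0.5256, -0.2473, 0.1259]
ee_rot: [0.997, -0.082, -0.0, -0.0]
ft_force: [0.5, -0.3, 0.7]
grip_width: 0.854
clock: 11.72
position: [0.4042, -0.2305, 0.1252]
ee_rot: [0.997, -0.083, -0.0, 0.0]
ft_force: [0.1, -0.0, -0.2]
grip_width: 1.002
units [ 0.01 -0.03  2.4 ] turn -0.0 | at [ 0.4042 -0.2305  0.1252] yaw -9.52 F [ 0.1 -0.  -0.2] w 1.002 t 11.72
```

View pics/w9.png

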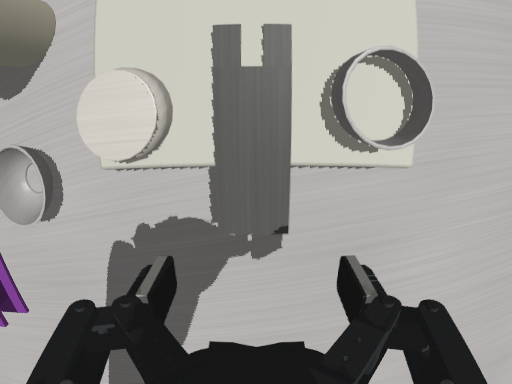

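```bash
cp pics/w9.png pics/x.png
python3 - <<'E'
from h import *; import pickle
c=pickle.load(open("pics/w9.pkl","rb"))
L=wplane(c,[(211.5,24.5),(292,24.5),(289.5,233.5),(210,232)],.053); print(L.round(4))
ax=(L[0]+L[1]-L[2]-L[3])/2; print(L.mean(0),np.degrees(np.arctan2(ax[1],ax[0])),np.linalg.norm(ax))
a=L[1]-L[0];print(np.degrees(np.arctan2(a[0],-a[1])))
p=cv2.imread("pics/w9.png"); cv2.imwrite("pics/w9z.png",cv2.resize(p[180:260,190:310],None,fx=6,fy=6,interpolation=cv2.INTER_CUBIC))
E
```

```text
[[ 0.5486 -0.2211  0.053 ]
 [ 0.5388 -0.2777  0.053 ]
 [ 0.3807 -0.2524  0.053 ]
 [ 0.3924 -0.1896  0.053 ]]
[ 0.46513482 -0.23519274  0.053     ] -10.246074242626023 0.15971141856419305
-9.882476875499409
```

View pics/w9z.png

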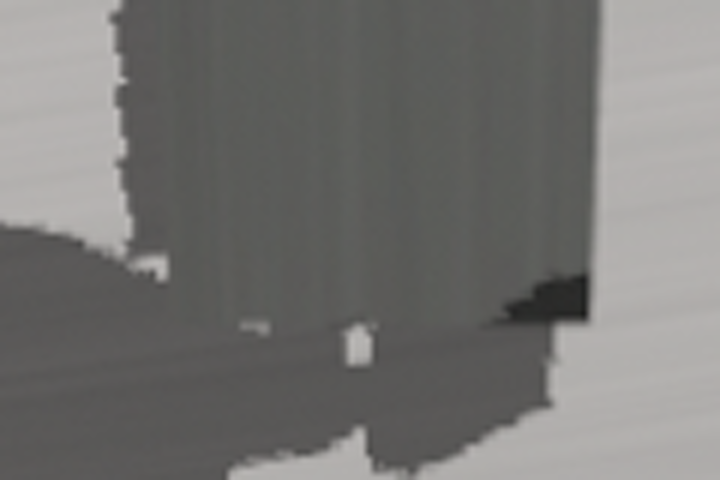

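Run:
```python
from h import *; import pickle
c=pickle.load(open("pics/w9.pkl","rb"))
L=wplane(c,[(212.5,24.5),(292,24.5),(288.3,233.7),(217.8,234)],.053); print(L.round(4))
ax=(L[0]+L[1]-L[2]-L[3])/2; yaw=np.arctan2(ax[1],ax[0]);print(L.mean(0),np.degrees(yaw),np.linalg.norm(ax))
a=L[2]-L[3];print(np.degrees(np.arctan2(a[0],-a[1])),np.linalg.norm(a))
pe=(L[2]+L[3])/2; g=pe+.019*np.array([np.cos(yaw),np.sin(yaw),0]); print(pe); goal(g[0],g[1],.029,np.degrees(yaw))
```

```text
[[ 0.5485 -0.2218  0.053 ]
 [ 0.5388 -0.2777  0.053 ]
 [ 0.3807 -0.2514  0.053 ]
 [ 0.3897 -0.1955  0.053 ]]
[ 0.46441336 -0.23659764  0.053     ] -9.42649493787797 0.16061364862580813
-9.203969141754603 0.056604531565043276
[ 0.38519096 -0.22344481  0.053     ]
units [-0.06 -0.09  2.41] turn -0.01 | at [ 0.4056 -0.2303  0.1254] yaw -9.47 F [-0.2 -0.4 -0.5] w 1.0 t 11.78
```

```bash
python3 -m pendant '[[-0.05,-0.09,0.6,0,0],[-0.05,-0.09,1.2,0,0],[-0.05,-0.09,1.8,0,0],[-0.05,-0.09,2.4,0,0],[-0.05,-0.09,2.4,0,0]]';python3 - <<'E'
from h import *
goal(.404,-.2265,.029,-9.5)
c=get_calibration("wrist"); p,d=camera("wrist"); cv2.imwrite("pics/w10.png",p[:,:,::-1])
E
```

```text
clock: 12.4
position: [0.4042, -0.2256, 0.0278]
ee_rot: [0.997, -0.082, -0.001, -0.001]
ft_force: [0.5, -0.4, -0.3]
grip_width: 1.002
units [-0.    0.02 -0.03] turn 0.02 | at [ 0.4042 -0.2256  0.0278] yaw -9.39 F [ 0.5 -0.4 -0.3] w 1.002 t 12.4
```

View pics/w10.png

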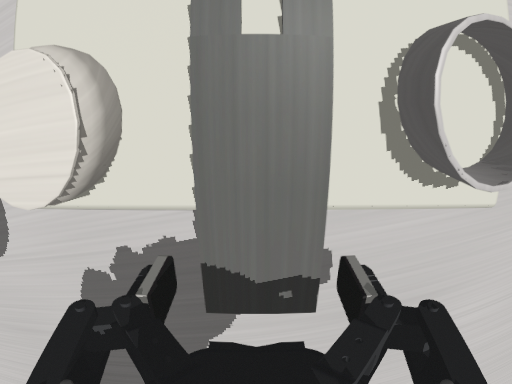

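```bash
python3 -m pendant '[[0,0,0,0,0.2],[0,0,0,0,0.4],[0,0,0,0,0.6],[0,0,0,0,0.6],[0,0,0,0,0.6]]' 90; python3 -m pendant '[[0,0,-0.15,0,0.6],[0,0,-0.4,0,0.6],[0,0,-0.4,0,0.6]]' 90;python3 - <<'E'
from h import *
goal(.404,-.2265,.029,-9.5)
c=get_calibration("wrist"); p,d=camera("wrist"); cv2.imwrite("pics/w11.png",p[:,:,::-1])
p,d=camera("scene"); cv2.imwrite("pics/s11.png",cv2.resize(p[130:280,70:270,::-1],None,fx=4,fy=4,interpolation=cv2.INTER_CUBIC))
E
```

```text
clock: 13.08
position: [0.4053, -0.2267, 0.03]
ee_rot: [0.997, -0.082, 0.001, 0.0]
ft_force: [1.4, -0.2, 6.5]
grip_width: 0.619
clock: 13.45
position: [0.4048, -0.2266, 0.0461]
ee_rot: [0.997, -0.082, 0.001, 0.0]
ft_force: [0.4, 0.5, -1.1]
grip_width: 0.618
units [-0.02  0.    0.43] turn 0.01 | at [ 0.4048 -0.2266  0.0461] yaw -9.43 F [ 0.4  0.5 -1.1] w 0.618 t 13.45
```

View pics/w11.png

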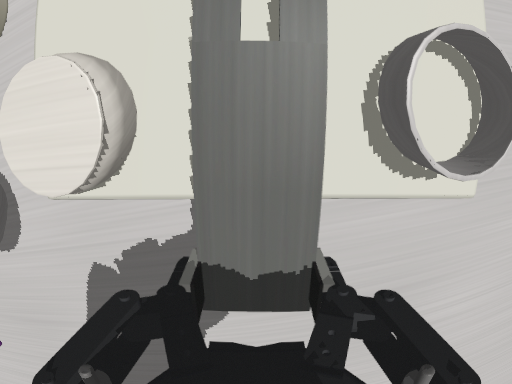

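View pics/s11.png

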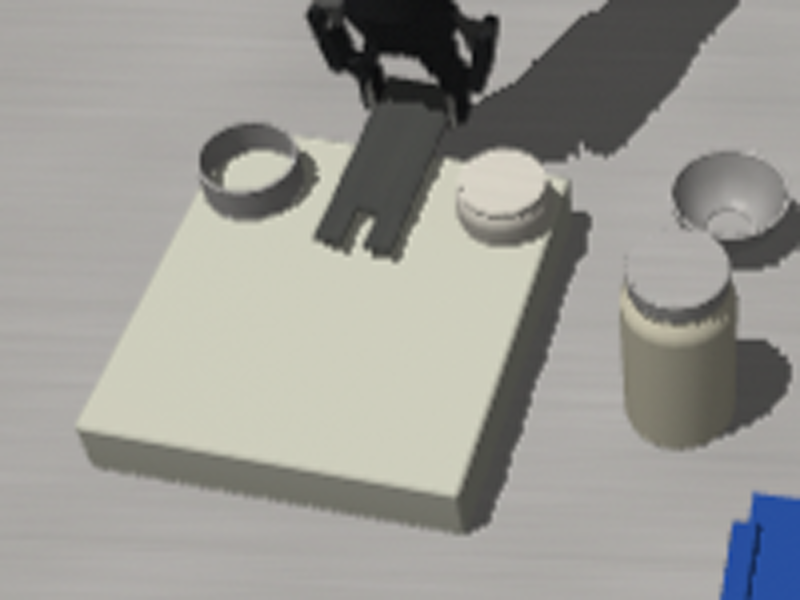

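```bash
python3 -m pendant '[[0,0,-0.8,0,0.6],[0,0,-1.6,0,0.6],[0,0,-2.4,0,0.6],[0,0,-3.2,0,0.6],[0,0,-3.9,0,0.6]]' 90;python3 - <<'E'
from h import *
goal(.42,.24,.2,0)
E
```

```text
clock: 14.18
position: [0.4043, -0.2263, 0.2022]
ee_rot: [0.997, -0.082, -0.0, 0.0]
ft_force: [0.2, 0.5, -2.5]
grip_width: 0.618
units [ -1.52 -11.56   0.05] turn -1.57 | at [ 0.4043 -0.2263  0.2022] yaw -9.43 F [ 0.2  0.5 -2.5] w 0.618 t 14.18
```

```bash
python3 -m pendant '[[-0.05,-0.5,0,0,0.6],[-0.15,-1.4,0,-0.2,0.6],[-0.3,-2.4,0,-0.5,0.6],[-0.45,-3.4,0,-0.8,0.6],[-0.55,-4.4,0,-1.2,0.6]]' 90;python3 - <<'E'
from h import *
goal(.42,.24,.2,0)
E
```

```text
clock: 14.8
position: [0.4112, -0.0479, 0.201]
ee_rot: [1.0, -0.019, -0.0, 0.0]
ft_force: [0.9, -0.1, -2.4]
grip_width: 0.618
units [-0.05 -7.2   0.02] turn -0.36 | at [ 0.4112 -0.0479  0.201 ] yaw -2.17 F [ 0.9 -0.1 -2.4] w 0.618 t 14.8
```

```bash
python3 -m pendant '[[0,-1,0,-0.1,0.6],[0,-2.1,0,-0.2,0.6],[0,-3.2,0,-0.36,0.6],[0,-4.3,0,-0.36,0.6],[0,-5.3,0,-0.36,0.6]]' 90;python3 - <<'E'
from h import *
goal(.42,.24,.2,0)
E
```

```text
clock: 15.42
position: [0.4195, 0.1642, 0.201]
ee_rot: [1.0, -0.0, -0.0, 0.0]
ft_force: [1.0, -0.0, -2.3]
grip_width: 0.616
units [ 0.01 -1.9   0.03] turn -0.01 | at [0.4195 0.1642 0.201 ] yaw -0.06 F [ 1.  -0.  -2.3] w 0.616 t 15.43
```

```bash
python3 -m pendant '[[0,-0.9,0,0,0.6],[0,-1.6,0,0,0.6],[0,-1.9,0,0,0.6],[0,-1.9,0,0,0.6],[0,-1.9,0,0,0.6]]' 90;python3 - <<'E'
from h import *
goal(.42,.24,.2,0)
c=get_calibration("wrist"); p,d=camera("wrist"); cv2.imwrite("pics/w12.png",p[:,:,::-1]); np.save("pics/w12.npy",d)
import pickle; pickle.dump((c,manip.get_obs()),open("pics/w12.pkl","wb"))
E
```

```text
clock: 16.05
position: [0.4202, 0.2374, 0.2011]
ee_rot: [1.0, -0.001, -0.0, 0.0]
ft_force: [0.1, -1.0, -1.6]
grip_width: 0.614
units [-0.01 -0.07  0.03] turn -0.03 | at [0.4202 0.2374 0.2011] yaw -0.16 F [ 0.1 -1.  -1.6] w 0.614 t 16.05
```

View pics/w12.png

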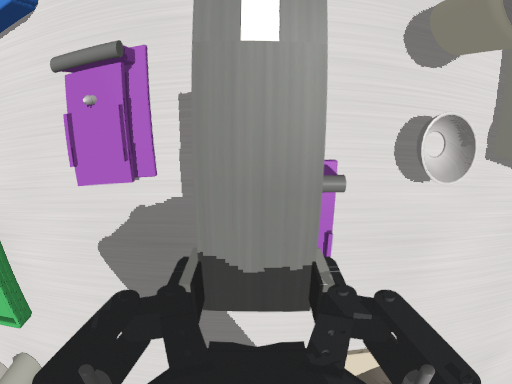

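```bash
python3 -m pendant '[[0.6,0.8,0,0,0.6],[1.2,1.7,0,0,0.6],[1.8,2.5,0,0,0.6],[2,2.8,0,0,0.6],[2,2.8,0,0,0.6]]' 90;python3 - <<'E'
from h import *
goal(.42,.24,.2,0)
o=manip.get_obs()
c=get_calibration("wrist"); p,d=camera("wrist"); cv2.imwrite("pics/w13.png",p[:,:,::-1]); np.save("pics/w13.npy",d)
import pickle; pickle.dump((c,o),open("pics/w13.pkl","wb"))
E
```

```text
clock: 16.73
position: [0.5, 0.1255, 0.2012]
ee_rot: [1.0, -0.002, -0.0, 0.0]
ft_force: [-1.1, 0.4, -2.1]
grip_width: 0.617
units [-2.01 -2.86  0.03] turn -0.03 | at [0.5    0.1255 0.2012] yaw -0.21 F [-1.1  0.4 -2.1] w 0.617 t 16.73
```

View pics/w13.png

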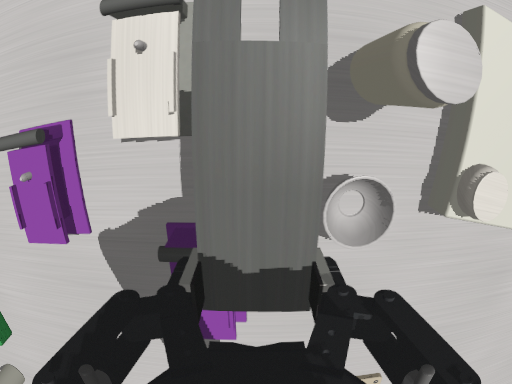

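Run:
```python
import cv2
p=cv2.imread("pics/w13.png"); cv2.imwrite("pics/w13z.png",cv2.resize(p[0:150,95:195],None,fx=5,fy=4,interpolation=cv2.INTER_CUBIC)) if 0 else cv2.imwrite("pics/w13z.png",cv2.resize(p[0:150,90:200],None,fx=4,fy=4,interpolation=cv2.INTER_CUBIC))
```

```text
(no output)
```

View pics/w13z.png

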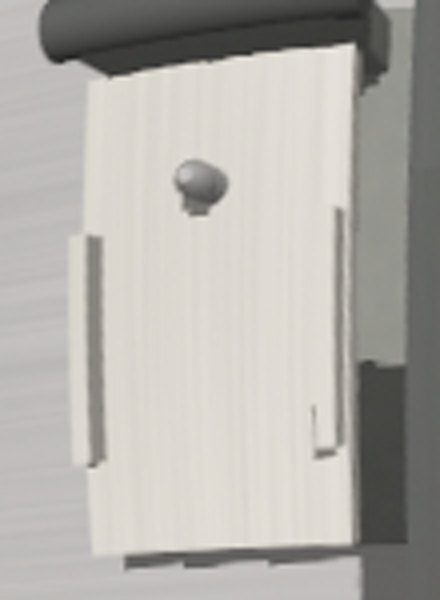

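Run:
```python
from h import *; import pickle
c,o=pickle.load(open("pics/w13.pkl","rb"))
def w(pts,z):
    a=(np.array(pts,float)+.5)/4-.5; a[:,0]+=90; return wplane(c,a,z)
print("front corners",w([(93,556),(358,545)],.05).round(4))
print("back corners",w([(355,45),(88,82)],.05).round(4))
print("Lcheek inner bottom",w([(104,462)],.05).round(4),"Lcheek top inner",w([(87,237),(87,466)],.06).round(4),"Lcheek top outer",w([(68,237),(78,466)],.06).round(4))
print("Rcheek top outer",w([(337,208),(336,448)],.06).round(4),"R inner top",w([(316,405),(317,455)],.06).round(4))
print("pin top",w([(207,178)],.068).round(4),"pin foot",w([(199,206)],.05).round(4))
T=lambda x,y,z:np.array([x,y,z])
d=np.load("pics/w13.npy"); 
for (u,v) in [(150,70),(150,110),(130,100)]:
    f=f_of(c);du=u-c['cx'];dv=v-c['cy'];r=np.hypot(du,dv);th=r/f
    P=np.array([du/r*np.tan(th),dv/r*np.tan(th),1])*d[v,u]; print(R.from_quat(c['rotation']).apply(P)+c['position'])
# blade
p=cv2.imread("pics/w13.png")
for (u,v) in [(210,100),(310,100),(210,230),(310,230),(260,60),(260,240)]:
    f=f_of(c);du=u-c['cx'];dv=v-c['cy'];r=np.hypot(du,dv);th=r/f
    P=np.array([du/r*np.tan(th),dv/r*np.tan(th),1])*d[v,u]; print("blade",(R.from_quat(c['rotation']).apply(P)+c['position']).round(4))
```

```text
front corners [[0.5524 0.2802 0.05  ]
 [0.5511 0.2046 0.05  ]]
back corners [[0.6812 0.2036 0.05  ]
 [0.6826 0.2782 0.05  ]]
Lcheek inner bottom [[0.5773 0.2747 0.05  ]] Lcheek top inner [[0.6366 0.2726 0.06  ]
 [0.5769 0.2748 0.06  ]] Lcheek top outer [[0.6375 0.2782 0.06  ]
 [0.5772 0.2775 0.06  ]]
Rcheek top outer [[0.6357 0.205  0.06  ]
 [0.5762 0.2065 0.06  ]] R inner top [[0.5871 0.2112 0.06  ]
 [0.5748 0.2114 0.06  ]]
pin top [[0.6455 0.2357 0.068 ]] pin foot [[0.6424 0.245  0.05  ]]
[0.62068288 0.23277609 0.05153908]
[0.57942202 0.23445676 0.05043838]
[0.59169276 0.25596078 0.05172074]
blade [0.5832 0.1454 0.2216]
blade [0.5832 0.1044 0.2212]
blade [0.5261 0.1477 0.2226]
blade [0.5255 0.1021 0.2217]
blade [0.5994 0.1249 0.2223]
blade [0.5216 0.125  0.2236]
```

```bash
python3 -m pendant '[[0.1,-0.8,0,0,0.6],[0.3,-1.7,0,0,0.6],[0.5,-2.5,0,0,0.6],[0.57,-2.9,0,0.05,0.6],[0.57,-2.9,0,0.05,0.6]]' 90;python3 - <<'E'
from h import *
goal(.523,.242,.08,-0.5)
E
```

```text
clock: 17.4
position: [0.5219, 0.2441, 0.2012]
ee_rot: [1.0, -0.002, -0.0, -0.0]
ft_force: [-0.4, -0.1, -1.7]
grip_width: 0.616
units [0.03 0.05 3.03] turn 0.05 | at [0.5219 0.2441 0.2012] yaw -0.21 F [-0.4 -0.1 -1.7] w 0.616 t 17.4
```

```bash
python3 -m pendant '[[0.03,0.05,0.7,0.05,0.6],[0.03,0.05,1.4,0.05,0.6],[0.03,0.05,2.1,0.05,0.6],[0.03,0.05,2.5,0.05,0.6],[0.03,0.05,2.5,0.05,0.6]]' 90;python3 - <<'E'
from h import *
goal(.523,.242,.08,-0.5)
o=manip.get_obs()
c=get_calibration("wrist"); p,d=camera("wrist"); cv2.imwrite("pics/w14.png",p[:,:,::-1]); np.save("pics/w14.npy",d)
import pickle; pickle.dump((c,o),open("pics/w14.pkl","wb"))
cv2.imwrite("pics/w14z.png",cv2.resize(p[0:140,160:360,::-1],None,fx=4,fy=4,interpolation=cv2.INTER_CUBIC))
p,d=camera("scene"); cv2.imwrite("pics/s14.png",cv2.resize(p[170:290,270:430,::-1],None,fx=5,fy=5,interpolation=cv2.INTER_CUBIC))
E
```

```text
clock: 18.02
position: [0.5236, 0.2395, 0.1007]
ee_rot: [1.0, -0.006, -0.001, 0.001]
ft_force: [-0.1, -0.1, -0.9]
grip_width: 0.616
units [-0.01 -0.06  0.52] turn -0.04 | at [0.5236 0.2395 0.1007] yaw -0.71 F [-0.1 -0.1 -0.9] w 0.616 t 18.02
```

View pics/w14z.png

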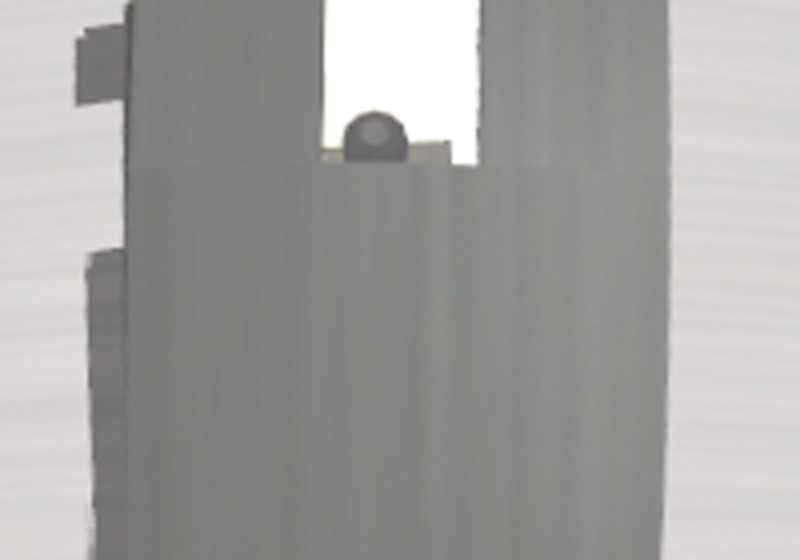

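View pics/s14.png

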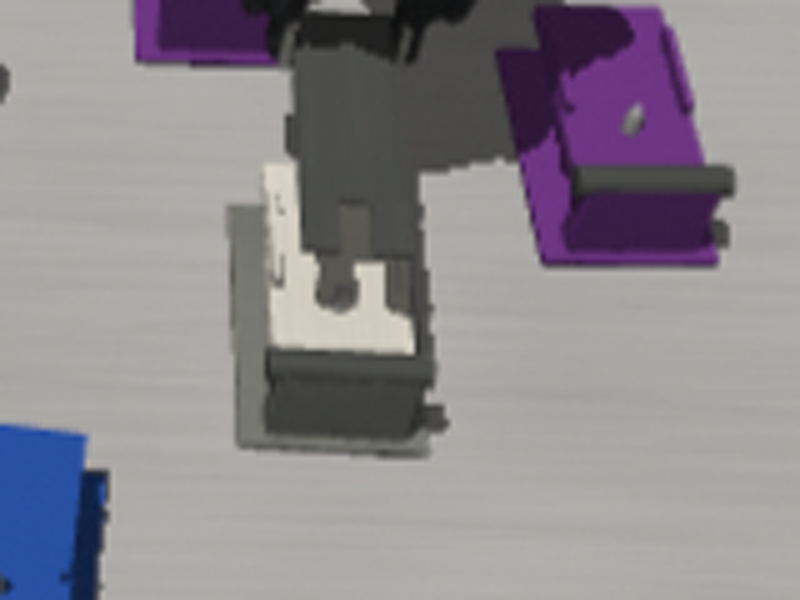

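Run:
```python
from h import *; import pickle
c,o=pickle.load(open("pics/w14.pkl","rb"))
p=np.array(o['position']); r=R.from_quat(o['ee_rot']).as_matrix()
def w(pts,z):
    a=(np.array(pts,float)+.5)/4-.5; a[:,0]+=160; return (wplane(c,a,z))
zb=p[2]+.021
N=w([(322,163),(480,165)],zb);print("notch bottom corners",N.round(4),np.linalg.norm(N[1]-N[0]))
E=w([(130,120),(670,120),(127,300),(667,300),(127,440),(663,440)],zb); print("edges",E.round(4))
for i in (0,2,4): print((E[i]+E[i+1])/2,np.linalg.norm(E[i]-E[i+1]))
P=w([(376,140),(344,140),(408,140)],.0655);print("pin",P.round(4))
n=N.mean(0); ax=r[:,0]; notch=n+.016*ax; print("notch point",notch.round(4)," pin-notch",(P[0]-notch).round(4), "tool yaw",np.degrees(np.arctan2(ax[1],ax[0])))
print("notch in tool",r.T@(notch-p))
```

```text
notch bottom corners [[0.6315 0.246  0.1217]
 [0.6311 0.2301 0.1217]] 0.015850401140896943
edges [[0.6374 0.2656 0.1217]
 [0.637  0.2105 0.1217]
 [0.618  0.2661 0.1217]
 [0.6175 0.2111 0.1217]
 [0.6034 0.2666 0.1217]
 [0.6028 0.2114 0.1217]]
[0.63722227 0.2380283  0.1216568 ] 0.05510137499753744
[0.61777469 0.23859128 0.1216568 ] 0.05503376785496055
[0.60309599 0.23897815 0.1216568 ] 0.05515635079119709
pin [[0.6471 0.2408 0.0655]
 [0.6472 0.2455 0.0655]
 [0.647  0.2362 0.0655]]
notch point [0.6473 0.2379 0.1216]  pin-notch [-0.0002  0.003  -0.0561] tool yaw -0.7120432368700522
notch in tool [ 0.12373228  0.00015285 -0.02115346]
```

```bash
python3 -m pendant '[[0,-0.07,0.3,0,0.6],[0,-0.07,0.6,0,0.6],[0,-0.07,0.7,0,0.6],[0,-0.07,0.7,0,0.6],[0,-0.07,0.7,0,0.6]]' 90;python3 - <<'E'
from h import *
goal(.523,.242,.03,-0.8)
o=manip.get_obs()
c=get_calibration("wrist"); p,d=camera("wrist"); cv2.imwrite("pics/w15.png",p[:,:,::-1])
import pickle; pickle.dump((c,o),open("pics/w15.pkl","wb"))
cv2.imwrite("pics/w15z.png",cv2.resize(p[0:140,160:360,::-1],None,fx=4,fy=4,interpolation=cv2.INTER_CUBIC))
E
```

```text
clock: 18.75
position: [0.5242, 0.2435, 0.0736]
ee_rot: [1.0, -0.006, 0.0, -0.0]
ft_force: [-0.1, -0.3, -1.6]
grip_width: 0.615
units [-0.03  0.04  1.09] turn 0.02 | at [0.5242 0.2435 0.0736] yaw -0.67 F [-0.1 -0.3 -1.6] w 0.615 t 18.75
```

View pics/w15z.png

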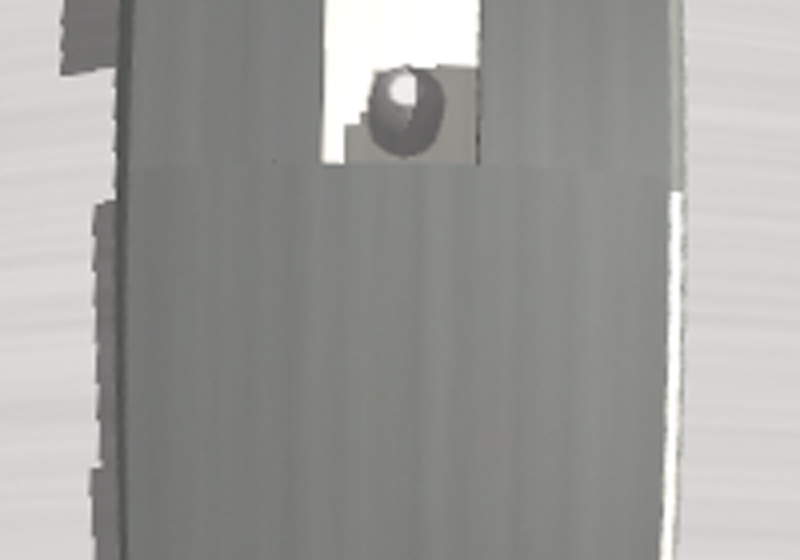

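Run:
```python
from h import *; import pickle
c,o=pickle.load(open("pics/w15.pkl","rb"))
p=np.array(o['position']); r=R.from_quat(o['ee_rot']).as_matrix()
def w(pts,z):
    a=(np.array(pts,float)+.5)/4-.5; a[:,0]+=160; return (wplane(c,a,z))
zb=p[2]+.021
N=w([(323,163),(480,164)],zb)
notch=N.mean(0)+.016*r[:,0]
for nm,P in [("top",w([(405,92)],.068)[0]),("widest",w([(406,108)],.063)[0])]:
    print(nm,P.round(4),"pin-notch in tool",(r.T@(P-notch)).round(4))
```

```text
top [0.6472 0.241  0.068 ] pin-notch in tool [-0.0008  0.0007  0.0266]
widest [0.6464 0.2408 0.063 ] pin-notch in tool [-0.0017  0.0009  0.0316]
```

```bash
python3 -m pendant '[[-0.02,0.02,0.2,0,0.6],[-0.02,0.02,0.45,0,0.6],[-0.02,0.02,0.7,0,0.6],[-0.02,0.02,0.8,0,0.6],[-0.02,0.02,0.8,0,0.6]]' 90;python3 - <<'E'
from h import *
goal(.523,.242,.0305,-0.8)
o=manip.get_obs()
c=get_calibration("wrist"); p,d=camera("wrist"); cv2.imwrite("pics/w16.png",p[:,:,::-1])
cv2.imwrite("pics/w16z.png",cv2.resize(p[0:140,160:360,::-1],None,fx=4,fy=4,interpolation=cv2.INTER_CUBIC))
E
```

```text
clock: 19.42
position: [0.523, 0.2425, 0.0409]
ee_rot: [1.0, -0.006, -0.0, 0.0]
ft_force: [0.3, 0.4, -1.9]
grip_width: 0.619
units [0.   0.01 0.26] turn 0.02 | at [0.523  0.2425 0.0409] yaw -0.67 F [ 0.3  0.4 -1.9] w 0.619 t 19.43
```

View pics/w16z.png

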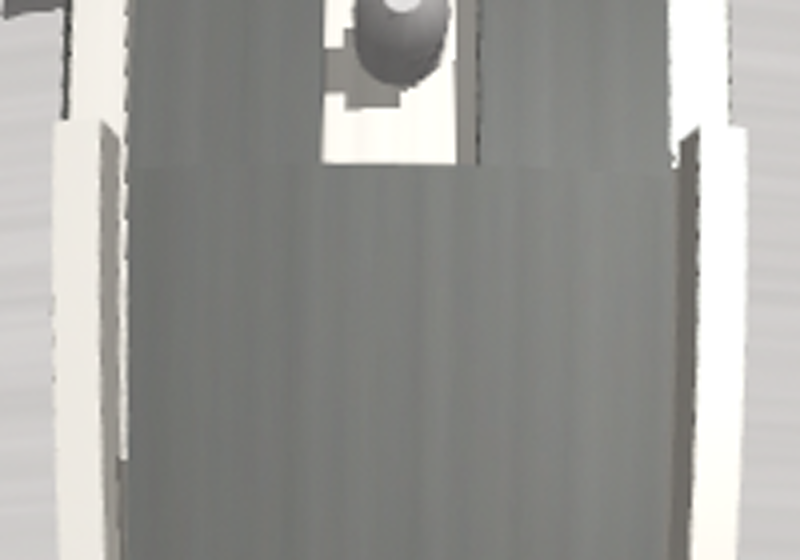

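```bash
python3 -m pendant '[[0,0,0.08,0,0.6],[0,0,0.16,0,0.6],[0,0,0.22,0,0.6],[0,0,0.22,0,0.6]]' 90; python3 -m pendant '[[0,0,0.03,0,0.6],[0,0,0.03,0,0.6]]' 90
```

```text
clock: 19.98
position: [0.5232, 0.2425, 0.0324]
ee_rot: [1.0, -0.006, -0.0, 0.0]
ft_force: [0.1, -0.3, -1.2]
grip_width: 0.62
clock: 20.23
position: [0.5233, 0.2426, 0.0314]
ee_rot: [1.0, -0.006, 0.0, -0.0]
ft_force: [0.5, 0.2, -1.5]
grip_width: 0.616
```

```bash
python3 -m pendant '[[0,0,0.02,0,0.6],[0,0,0.02,0,0.6]]' 90; python3 -m pendant '[[0,0,0.02,0,0.6],[0,0,0.02,0,0.6]]' 90;  python3 -m pendant '[[0,0,0.02,0,0.6],[0,0,0.02,0,0.6]]' 90
```

```text
clock: 20.48
position: [0.5234, 0.2426, 0.0308]
ee_rot: [1.0, -0.006, 0.0, 0.0]
ft_force: [-1.6, -0.8, 4.2]
grip_width: 0.621
clock: 20.72
position: [0.5234, 0.2427, 0.0302]
ee_rot: [1.0, -0.006, 0.0, 0.0]
ft_force: [-2.8, -1.2, 6.7]
grip_width: 0.618
clock: 20.98
position: [0.5235, 0.2427, 0.0297]
ee_rot: [1.0, -0.006, 0.0, 0.0]
ft_force: [-4.6, -2.0, 9.5]
grip_width: 0.616
```

```bash
python3 -m pendant '[[0,0,-0.03,0,0.6],[0,0,-0.03,0,0.6]]' 90
python3 - <<'E'
from h import *
p,d=camera("wrist"); cv2.imwrite("pics/w17.png",p[:,:,::-1])
p,d=camera("scene"); cv2.imwrite("pics/s17.png",cv2.resize(p[170:290,270:430,::-1],None,fx=5,fy=5,interpolation=cv2.INTER_CUBIC))
E
```

```text
clock: 21.22
position: [0.5234, 0.2427, 0.0306]
ee_rot: [1.0, -0.006, 0.0, -0.0]
ft_force: [-2.9, -0.4, 5.7]
grip_width: 0.617
```

View pics/w17.png

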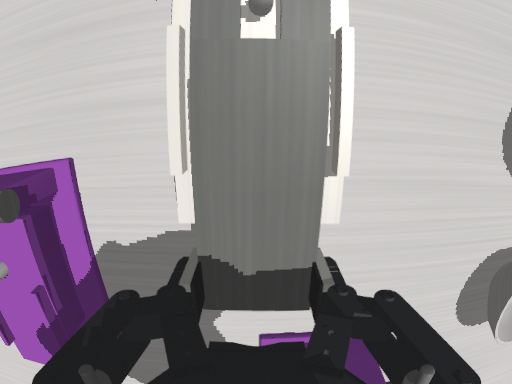

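View pics/s17.png

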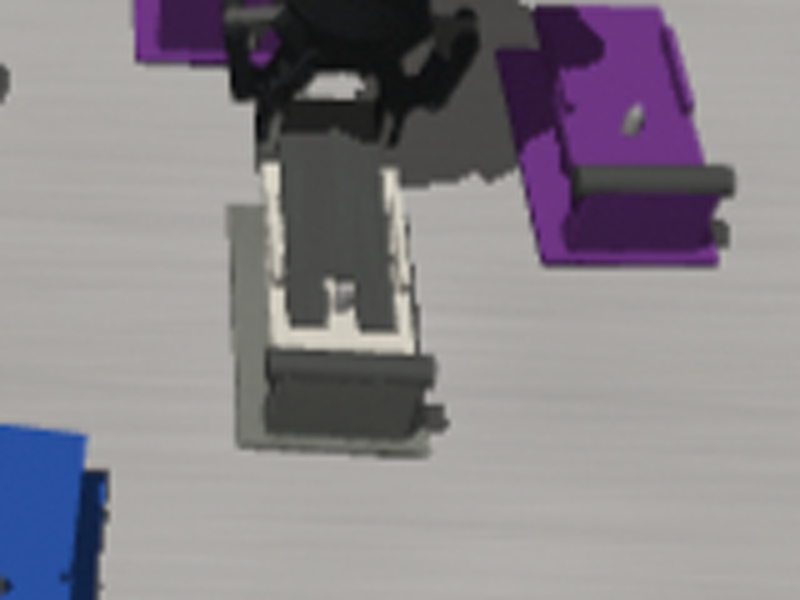

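```bash
python3 -m pendant '[[0,0,0,0,0.35],[0,0,0,0,0.2],[0,0,0,0,0.05],[0,0,0,0,0.05],[0,0,0,0,0.05]]' 20
python3 - <<'E'
from h import *
p,d=camera("wrist"); cv2.imwrite("pics/w18.png",p[:,:,::-1])
E
```

```text
clock: 21.95
position: [0.5232, 0.2425, 0.03]
ee_rot: [1.0, -0.006, -0.0, 0.0]
ft_force: [-0.6, -0.6, -0.9]
grip_width: 0.953
```

View pics/w18.png

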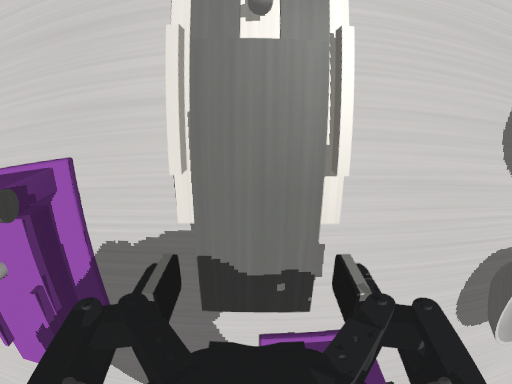

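The fingers are clear on both sides and the pin sits in the notch (about 260,5). I'll lift straight up and then back away.

```bash
python3 -m pendant '[[0,0,-0.5,0,0],[0,0,-1.3,0,0],[0,0,-2.3,0,0],[0,0,-3.3,0,0],[0,0,-4.2,0,0]]' 20; python3 -m pendant '[[0,1,0,0,0],[0,2,0,0,0],[0,3,0,0,0],[0,3.4,0,0,0],[0,3.4,0,0,0]]' 20
python3 - <<'E'
from h import *
goal(.5,.1,.2,0)
import pickle
o=manip.get_obs(); c=get_calibration("wrist"); p,d=camera("wrist"); cv2.imwrite("pics/w19.png",p[:,:,::-1]); pickle.dump((c,o),open("pics/w19.pkl","wb"));np.save("pics/w19.npy",d)
p,d=camera("scene"); cv2.imwrite("pics/s19.png",p[:,:,::-1])
p,d=camera("top"); cv2.imwrite("pics/t19.png",p[:,:,::-1]);np.save("pics/t19.npy",d)
E
```

```text
clock: 22.62
position: [0.5232, 0.2429, 0.2013]
ee_rot: [1.0, -0.006, 0.001, -0.0]
ft_force: [0.2, -0.9, -0.6]
grip_width: 1.003
clock: 23.25
position: [0.5218, 0.1062, 0.199]
ee_rot: [1.0, -0.007, 0.001, 0.0]
ft_force: [-0.2, 0.5, -0.2]
grip_width: 1.001
units [-0.54  0.16 -0.02] turn -0.13 | at [0.5218 0.1062 0.199 ] yaw -0.75 F [-0.2  0.5 -0.2] w 1.001 t 23.25
```

View pics/w19.png

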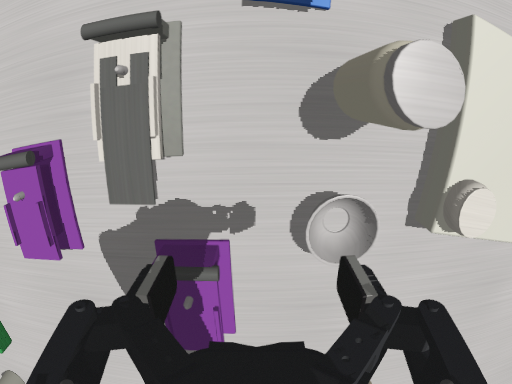

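View pics/s19.png

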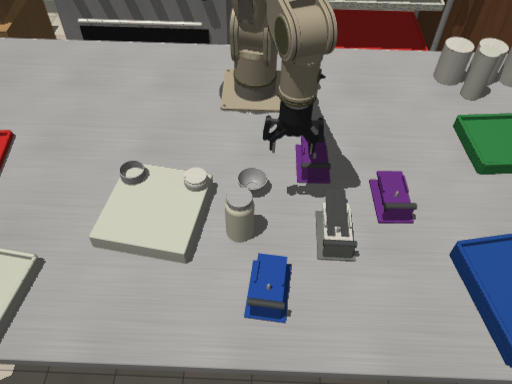

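View pics/t19.png

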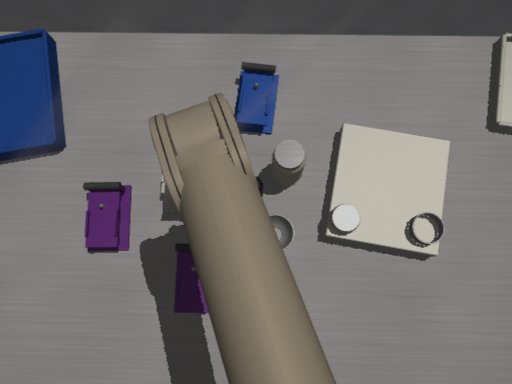

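Run:
```python
from h import *; import pickle
c,o=pickle.load(open("pics/w19.pkl","rb")); d=np.load("pics/w19.npy"); f=f_of(c)
for (u,v) in [(108,80),(140,80),(112,130),(145,130),(115,180),(148,180),(115,198),(150,198)]:
    du=u-c['cx'];dv=v-c['cy'];r=np.hypot(du,dv);th=r/f
    P=np.array([du/r*np.tan(th),dv/r*np.tan(th),1])*d[v,u]; print((R.from_quat(c['rotation']).apply(P)+c['position']).round(4))
a=cv2.imread("pics/scene0.png").astype(int);b=cv2.imread("pics/s19.png").astype(int)
for n,(x0,y0,x1,y1) in dict(cutter=(115,155,150,190),tin=(180,163,212,195),jar=(222,200,256,245),bowl=(246,178,270,196)).items():
    print(n,abs(a-b)[y0:y1,x0:x1].mean().round(2))
p=cv2.imread("pics/w19.png"); cv2.imwrite("pics/w19z.png",cv2.resize(p[0:220,70:200],None,fx=2.7,fy=2.7,interpolation=cv2.INTER_CUBIC))
```

```text
[0.6387 0.2578 0.0556]
[0.6342 0.222  0.0534]
[0.5856 0.2577 0.0533]
[0.5826 0.2194 0.0532]
[0.5314 0.2605 0.0538]
[0.53   0.2211 0.0534]
[0.5108 0.2641 0.0535]
[0.5101 0.2213 0.0533]
cutter 5.09
tin 5.6
jar 4.33
bowl 4.31
```

View pics/w19z.png

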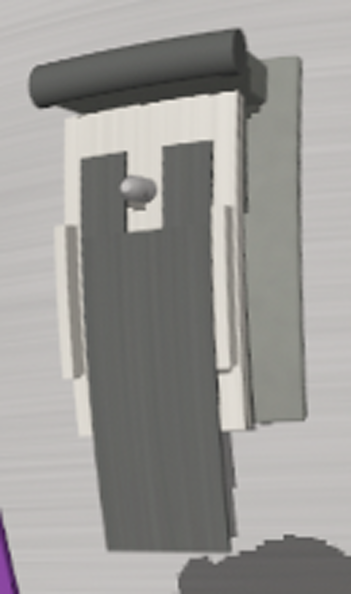

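```bash
python3 -c "
from workcell import hand_in
print(hand_in())"
```

```text
the job is handed in; nothing more can be done
None
```

The blade is seated in the grey carrier and the job was handed in at about 23 s of robot time.

**What I did:**
- **Turning and sliding:** my first try, turning the blade with both fingertips pressed on its top, slipped. I then took it lightly by its long edges while it lay on the block, turned it square to the edge, and slid it out between the tin and the cutter ring. The plain end stuck out about 54 mm.
- **Gripping and placing:** I gripped the plain end across its width at 90 N and lifted it off. I carried it over to the carrier, lined the notch up with the pin in the wrist pictures, and lowered it until it touched the bed. Then I opened the fingers and backed away.

**Last checks:**
- **Blade:** its top reads about 53 mm along its length, which is flat on the bed. One reading of 55.6 mm near the notch disagreed, and I put that down to depth noise. The pin is in the notch, the blade lies between the cheeks, and its plain end is out at the open front.
- **Cutter ring, tin, jar and bowl:** they look unmoved in the before and after pictures. The picture difference was a low 4 to 6 grey levels for each; I did not re-measure their positions.
- **Forces:** the highest wrist force I read was about 25 N, and it was near zero after I let go, with the gripper clear of everything.

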